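Ease a shoe pattern out of its flush tray and lay it on the marking stand

TASK

The aluminium shoe pattern lies sunk flush in its wooden tray, where it cannot be gripped: press on top of it just firmly enough to drag it and ease it out over the tray's open front edge, still lying flat, until enough sticks out to pinch. Take it by that end, lift it clear, and lay it flat on the green cork-topped stand, centred and straight, with its round toe touching the steel stop; then let go. Never press it down in the tray with more than 16 N, set it down and push it gently, and leave the rest of the bench undisturbed.

Things in the scene. Friction and masses are not known exactly. Their poses are not given: they have to be found in the camera images.
- tray: Fixed wooden tray, 210 (x) x 110 (y) x 66 mm high, floor at 60 mm. Origin: centre of its underside; x from the open front (robot side) to the back. Its 59 mm wide channel is closed at back and sides by 6 mm walls, as high as the pattern is thick; at the front the floor drops off. A brass sprung cheek in the +y wall grips the pattern. The channel floor is sprung: it sinks straight down, 20 N per mm.
- tray_edge (a point): Middle of the front edge of the tray's sprung floor (60 mm above the bench when not pressed, 105 mm in front of the tray's origin). Axes as the tray. Because of the cheek, sliding the pattern takes 1 to 2 N besides the drag of whatever presses on it (friction about 0.2): fingertips dragging it from on top must press with some 10 to 14 N, or they may slip.
- pattern_mid (a point): Centre, half-way up, of the rigid aluminium pattern: 180 mm long (x), 56 wide (y), 6 thick, 0.11 to 0.22 kg; straight heel end at -x (towards the tray's open front), half-round toe of 28 mm radius at +x. It starts in the channel, heel 5 to 8 mm inside the front edge, toe 2 to 5 mm from the back wall. Press it on the tray floor with less than 16 N, on stand or stop with less than 25 N. x from heel to toe, z up.
- pattern_heel (a point): Middle of the straight heel end, half-way up, 90 mm from the pattern's centre. To pinch it across its width, 40 to 55 mm should stick out beyond the tray edge; it tips off if more than about 85 mm does.
- pattern_toe (a point): Tip of the pattern's round toe, half-way up: 90 mm from the centre towards +x of the pattern.
- stand: Fixed green block, 140 (x) x 100 (y) mm, cork top 60 mm above the bench. Origin on the bench, x from front (robot side) to back: the cork runs from 75 mm in front of to 65 mm behind the origin. A steel stop bar, 56 mm wide, 16 mm above the cork, 10 mm thick, stands across the back. A pattern touching the stop sticks out 50 mm over the front edge.
- stand_stop (a point): Foot of the middle of the stop's front face, at cork height (60 mm above the bench), 55 mm behind the stand's origin. Its axes are the stand's.
- heel_block: Black rubber heel block 60 x 50 x 30 mm between tray and stand. Origin: centre of its underside. A bystander: leave it alone.
- hammer: Hammer, 260 mm long, lying. Origin: centre underneath. A bystander: leave it alone.
- glue_jar: Closed amber jar, 72 mm across, 100 mm high. Origin: centre of its underside. A bystander: leave it alone.
- polish_tin: Flat red tin, 84 mm across, 32 mm high. Origin: centre of its underside. A bystander: leave it alone.
- awl: Hand tool with a handle, 170 mm long, lying. Origin: centre underneath. A bystander: leave it alone.
- brush: Small brush, 190 mm long, lying. Origin: centre underneath. A bystander: leave it alone.
- last: Wooden shoe last, 235 mm long, 87 mm high. Origin: centre of its underside. A bystander: leave it alone.
Not all that is in view belongs to the job. Of the things like the stand, leave any that is purple or turquoise; of the rest the smaller one is meant.

How it is judged:
On the way, in this order (a step that is already met when the one before it is completed fails the run):
1. the pattern, still lying flat in the tray, sticks out at least 35 mm beyond the tray's front edge (x of pattern_heel in the frame of tray_edge between -0.09 and -0.035 m and z of pattern_toe in the frame of tray_edge below 0.009 m and angle between pattern_mid's own z axis and vertical below 0.06 rad), for 0.2 s.
2. the pattern is lifted clear of the tray, held by the fingers (contact force between the fingers and pattern above 1 N and contact force between pattern and tray below 0.05 N and z of pattern_mid in the frame of tray_edge above 0.03 m), for 0.1 s.
At the end, for the whole second after the job is handed in: The pattern lies flat on the cork (within about 2 degrees), its toe within 3 mm of the steel stop and within 12 mm of the stop's middle, pointing along the stand within 0.12 rad, released and at rest (x of pattern_toe in the frame of stand_stop between -0.003 and 0.002 m and y of pattern_toe in the frame of stand_stop between -0.012 and 0.012 m and z of pattern_mid in the frame of stand_stop between 0 and 0.006 m and angle between the x axis of pattern_mid and the x axis of stand, either way round below 0.12 rad and angle between pattern_mid's own z axis and vertical below 0.04 rad and linear speed of pattern below 0.01 m/s and contact force between the fingers and pattern below 0.05 N); the robot touches nothing.
It fails at once if the pattern is pressed down on the tray floor with more than 16 N (contact force between pattern and bed above 16 N).
It fails at once if the pattern is pressed or knocked against the stand or its stop with more than 25 N (contact force between pattern and stand above 25 N).
It fails at once if the pattern is dropped below the tray's level (height (world z) of pattern_mid below 0.045 m).
It fails at once if a bystander is moved more than 15 mm (distance of any of heel_block, hammer, glue_jar, polish_tin, awl, brush, last from where it was at the start of the episode above 0.015 m).
It also fails if it takes over 72 s, if anything falls off the work surface, if the arm or the gripper's body presses on something with over 40 N, if the wrist force passes 120 N, or if a joint passes its speed limit or range.

ROBOT

A 6-joint arm with a two-finger parallel gripper is mounted at the origin on the work surface. World frame = base frame: x ahead of the robot, y to its left, z up, the work surface at z = 0. Lengths are in m, angles in rad, forces in N, time in s.
With the tool pointing down it reaches from about 0.325 to 0.85 m from the base axis. Payload 15.5 kg.
Tool frame: the origin (TCP) lies midway between the tips of the shut fingers; the grasp point (between the pads) lies 19 mm behind it; z points along the fingers, y is the line along which they close (so a half turn about z gives the same grasp; the last joint's range is limited). The gripper opens to 91 mm and grips with 3 to 60 N. Pads are 32 mm wide; open, the fingers measure 118 mm over their backs; the gripper's body (76 mm by 178 mm) begins 60 mm behind the grasp point.
Start: joints at [-1.286, 0.494, 1.345, -0, 1.302, -0.096], TCP at [0.232, -0.58, 0.214] pointing down, gripper open.
Joint ranges: [-2.91, 2.91], [-0.82, 2.16], [0.22, 2.67], [-1.22, 4.37], [0.12, 2.79], [-3.08, 3.08]. Speed limits (rad/s): [1.89, 1.89, 2.57, 3.01, 3.01, 3.01].

INTERFACE

Orientations are given as a 3x3 rotation matrix whose columns are the frame's x, y, z axes.
In Python, from workcell import ctrl, fingers, inverse_kinematics, imaging, order, telemetry gives the robot as it stands. Calls block until the motion is done:
- ctrl.move_ptp(position, orientation): joint-space move of the TCP to a pose.
- ctrl.line_to(position, ori=None, v=0.15, force_limit=None): straight line of the TCP; ori=None keeps the orientation; v is the mean speed in m/s. With force_limit (N) it stops when the force on the tool has changed by that much, and returns True; else False.
- ctrl.set_joints(angles): joint-space move.
- fingers.gripper_to(opening): opening from 0.0 (shut) to 1.0 (fully open); the grip force is fixed at half the most; returns when the fingers have stopped.
- ctrl.sleep(seconds).
- inverse_kinematics(position, orientation): joint angles nearest the present ones, or None.
- imaging.capture(name): name is "side" or "top"; returns a dict with "color" (480x640x3 uint8, red, green, blue), "intrinsics" (3x3 intrinsics, pixels), "R" (3x3) and "t" (3): a world point X has camera coordinates R X + t. Camera axes: x right, y down, z forward; pixel columns grow to the right and rows downward; lengths in m; the calibration is good to about 2 mm. A picture is of the moment at which its call begins. There is no depth.
A pose or a line that the arm cannot do raises ctrl.PlanningError and nothing moves.
- order.job_done(): hands the job in; it is judged then, once.
Readings, each from a call of its own:
- telemetry.current_t(): time.
- telemetry.current_q(): joint angles.
- telemetry.current_joint_vel(): joint speeds.
- telemetry.current_tau(): joint torques, N m.
- telemetry.current_tcp_pos(): TCP position.
- telemetry.current_ee_rot(): TCP orientation.
- telemetry.current_contact_force(): force on the tool from outside, world axes, zero at the start.
- telemetry.current_ft_torque(): the same for the moment, N m.
- telemetry.current_finger_gap(): opening from 0.0 (shut) to 1.0 (fully open).
- telemetry.current_grasp_force(): force on a finger pad.
Only numpy, scipy, OpenCV 4.12 (cv2) and the standard library are available. Lean on these libraries where they do the work, as an engineer would, in place of code of your own. Each camera call takes 0.05 s, during which the arm holds its last target. There are 200 camera calls.

## Working session

There is one attempt and no reset: what is moved stays moved. The work goes in short steps, each a Python script; the robot and the scene stay as the last script left them, time stands still between calls to the robot, and variables do not carry over. Pictures are saved under pics/ and viewed, at most 10 in all, crops included, and the job is handed in when it is done.

```bash
mkdir -p pics; ls
cat > h.py <<'E'
import numpy as np, cv2
from workcell import ctrl, fingers, inverse_kinematics, imaging, order, telemetry
def cap(n):
    c=imaging.capture(n); np.savez('pics/'+n+'.npz',**{k:np.asarray(v) for k,v in c.items()}); return c
def load(n): return dict(np.load('pics/'+n+'.npz'))
def ray(c,uv):
    d=c['R'].T@np.linalg.solve(c['intrinsics'],[uv[0],uv[1],1.]); return -c['R'].T@c['t'],d
def onz(c,uv,z):
    o,d=ray(c,uv); return o+d*(z-o[2])/d[2]
def tri(c1,u1,c2,u2):
    o1,d1=ray(c1,u1);o2,d2=ray(c2,u2)
    s=np.linalg.lstsq(np.c_[d1,-d2],o2-o1,rcond=None)[0]
    a,b=o1+d1*s[0],o2+d2*s[1]; return (a+b)/2,np.linalg.norm(a-b)
def proj(c,X):
    p=c['intrinsics']@(c['R']@np.asarray(X)+c['t']); return p[:2]/p[2]
E
python3 - <<'E'
from h import *
for n in('top','side'):
    c=cap(n); cv2.imwrite(f'pics/{n}0.png',c['color'][:,:,::-1]); print(n,c['intrinsics'][0,0],-c['R'].T@c['t'],c['R'][2])
E
```

```text
pics
top 514.6557441268867 [0.39311449 0.00441511 1.3720722 ] [ 0.09075694 -0.01162599 -0.99580521]
side 579.9697831646844 [0.18637588 0.86800594 1.17443526] [ 0.22055994 -0.60479943 -0.76522608]
```

View pics/top0.png

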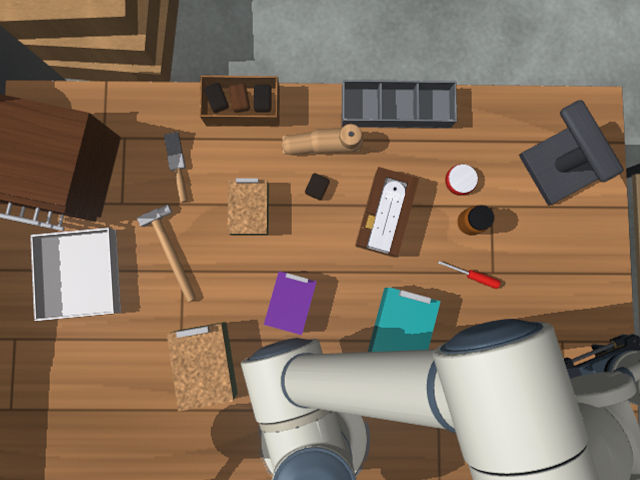

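View pics/side0.png

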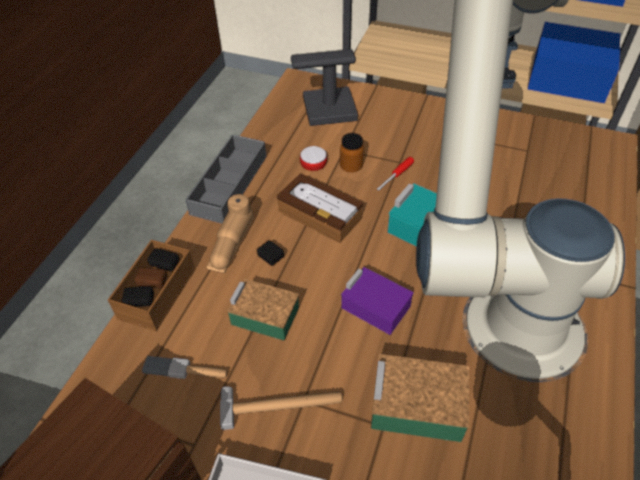

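Top view: the tray with the pattern is at (390,212). There are two green, cork-topped stands, the small one at (248,207) and the large one at (202,366). The purple (290,303) and turquoise (405,322) blocks are excluded. The smaller cork stand at (248,207), side view (264,307), is the one meant. I'll confirm it in an enlarged crop and extract its edges.

Run:
```python
from h import *
t=load('top');s=load('side')
def crop(c,x,y,w,h): return cv2.resize(c['color'][y:y+h,x:x+w,::-1],(400,300),interpolation=cv2.INTER_CUBIC)
im=np.vstack([np.hstack([crop(t,200,155,100,75+15)if 0 else crop(t,200,165,100,75),crop(s,210,265,100,75)]),
 np.hstack([crop(t,325,160,136,102),crop(s,264,165,112,84)])])
cv2.imwrite('pics/crop1.png',im)
def big(m,box):
    x0,y0,x1,y1=box;M=np.zeros_like(m);M[y0:y1,x0:x1]=m[y0:y1,x0:x1]
    k=cv2.findContours(M,cv2.RETR_EXTERNAL,cv2.CHAIN_APPROX_NONE)[0];return max(k,key=cv2.contourArea)
for n,c,bp,bs in(('top',t,(355,165,425,260),(222,170,275,195)),('side',s,(278,175,365,235),(225,278,248,310))):
    hsv=cv2.cvtColor(c['color'],cv2.COLOR_RGB2HSV)
    for nm,m,b in(('pattern',cv2.inRange(hsv,(0,0,150),(179,50,255)),bp),('stop',cv2.inRange(hsv,(0,0,90),(179,60,255)),bs)):
        k=big(m,b);r=cv2.minAreaRect(k);print(n,nm,cv2.contourArea(k),np.round(r[0],1),np.round(r[1],1),r[2]);print(np.round(cv2.boxPoints(r),1).tolist())
```

```text
top pattern 1448.0 [387.2 215.1] [22.5 70.9] 15.376249313354492
[[367.0, 246.3000030517578], [385.79998779296875, 177.89999389648438], [407.5, 183.89999389648438], [388.70001220703125, 252.3000030517578]]
top stop 85.5 [247. 180.] [ 4. 22.] 90.0
[[236.0, 178.0], [258.0, 178.0], [258.0, 182.0], [236.0, 182.0]]
side pattern 923.5 [323.3 200.6] [62.7 17.1] 25.769329071044922
[[291.29998779296875, 194.60000610351562], [298.70001220703125, 179.1999969482422], [355.20001220703125, 206.5], [347.79998779296875, 221.89999389648438]]
side stop 112.0 [237.  292.5] [ 6.  24.2] 29.05460548400879
[[228.5, 301.6000061035156], [240.1999969482422, 280.3999938964844], [245.5, 283.3999938964844], [233.6999969482422, 304.5]]
```

View pics/crop1.png

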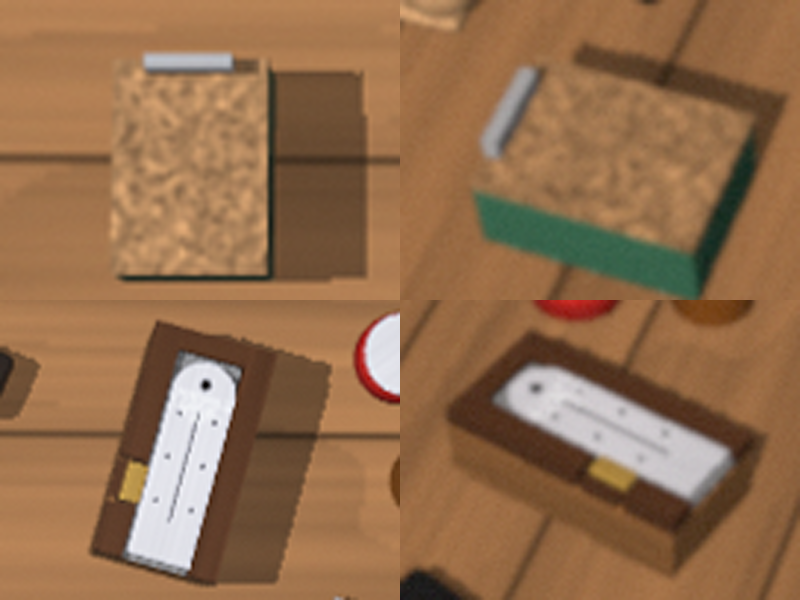

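The crop confirms it. The small stand has a cork top, green sides and a steel bar at the back, and the pattern lies in the tray with its hole at the toe and the brass cheek on the +y side. I'll now triangulate points read from the crop.

Run:
```python
from h import *
t=load('top');s=load('side')
A=lambda x,y:(200+x/4-.375,165+y/4-.375); B=lambda x,y:(210+(x-400)/4-.375,265+y/4-.375)
C=lambda x,y:(325+x/2.941-.33,160+(y-300)/2.941-.33); D=lambda x,y:(264+(x-400)/3.571-.36,165+(y-300)/3.571-.36)
P={}
for n,a,b in [('hole',C(206,384),D(536,387)),('g_toe',C(198,412),D(563,402)),('g_heel',C(170,521),D(667,452)),
 ('heelL',C(126,552),D(692,498)),('heelR',C(188,573),D(733,455)),
 ('corkFL',A(118,277),B(695,248)),('corkFR',A(268,276),B(753,115)),('stopLtopback',A(144,54),B(482,148)),('stopRtopback',A(232,53),B(522,68)),('stopRtopfront',A(232,68),B(540,70)),('stopLtopfront',A(144,70),B(498,152))]:
    X,e=tri(t,a,s,b);P[n]=X;print(n,np.round(X,4),round(e,4))
h=P['hole']-(P['heelL']+P['heelR'])/2;print('pat dir',np.arctan2(h[1],h[0]),np.arctan2(*(P['g_toe']-P['g_heel'])[[1,0]]),np.linalg.norm(h))
print('heel width',np.linalg.norm(P['heelL']-P['heelR']),'cork w',np.linalg.norm(P['corkFL']-P['corkFR']),'stop w',np.linalg.norm(P['stopLtopback']-P['stopRtopback']))
d=P['corkFR']-P['corkFL'];print('stand yaw',np.arctan2(d[0],-d[1]))
# plane-cast
r=[onz(t,p,.066) for p in [(367.0,246.3),(388.7,252.3),(385.8,177.9),(407.5,183.9)]]
hm=(r[0]+r[1])/2;tm=(r[2]+r[3])/2;v=tm-hm;print('top cast heel',hm,'toe',tm,np.linalg.norm(v),np.arctan2(v[1],v[0]))
for q in [(236,182),(258,182)]:print(onz(t,q,.076))
for q in [A(118,277),A(268,276),A(113,68),A(269,66)]:print('cork',onz(t,q,.06))
for q in [C(206,384),C(198,412),C(170,521),C(126,552),C(188,573),C(207,362)]:print('pat top',onz(t,q,.066))
for q in [D(536,387),D(563,402),D(667,452),D(692,498),D(733,455)]:print('pat side',onz(s,q,.066))
```

```text
hole [ 0.644  -0.2051  0.065 ] 0.0026
g_toe [ 0.6194 -0.1982  0.0629] 0.0028
g_heel [ 0.5248 -0.1726  0.0636] 0.0007
heelL [ 0.4953 -0.135   0.0616] 0.0042
heelR [ 0.4789 -0.1888  0.0601] 0.0012
corkFL [0.5255 0.2206 0.054 ] 0.0007
corkFR [0.5268 0.1242 0.0568] 0.0013
stopLtopback [0.6669 0.2046 0.0665] 0.0023
stopRtopback [0.6667 0.1474 0.0726] 0.0023
stopRtopfront [0.6558 0.1468 0.0747] 0.0038
stopLtopfront [0.6565 0.2043 0.0668] 0.002
pat dir -0.268709522466392 -0.26435127638092254 0.1627939271498194
heel width 0.05623807207429815 cork w 0.09643957763936836 stop w 0.05743459888130175
stand yaw 0.013308453348994926
top cast heel [ 0.48709386 -0.16036388  0.066     ] toe [ 0.66429023 -0.2097533   0.066     ] 0.18395072285848033 -0.2718278949433365
[0.6559888 0.2022849 0.076    ]
[0.65644825 0.14627253 0.076     ]
cork [0.5245534  0.21953505 0.06      ]
cork [0.52586203 0.12377066 0.06      ]
cork [0.6600439  0.22567561 0.06      ]
cork [0.66217971 0.12516618 0.06      ]
pat top [ 0.64508118 -0.20461185  0.066     ]
pat top [ 0.62021361 -0.19741439  0.066     ]
pat top [ 0.52425711 -0.1723698   0.066     ]
pat top [ 0.49699584 -0.13403441  0.066     ]
pat top [ 0.47911487 -0.18773369  0.066     ]
pat top [ 0.66464352 -0.20563957  0.066     ]
pat side [ 0.64229242 -0.2042634   0.066     ]
pat side [ 0.61681065 -0.19545323  0.066     ]
pat side [ 0.52441692 -0.17031944  0.066     ]
pat side [ 0.4920566  -0.13143351  0.066     ]
pat side [ 0.47673559 -0.18325178  0.066     ]
```

Heights agree with the text (pattern top about 0.065, cork about 0.057, stop top about 0.073), and so do the widths (56, 96 and 57 mm). Pattern yaw is -0.267 with the heel at (0.487,-0.161). The stop middle is at (0.656,0.1745) with stand yaw about 0.013. Next I press and drag.

```bash
cat >> h.py <<'E'
def ori(yaw):  # tool down, closing line across direction yaw; x of tool along or against yaw, whichever turns least
    best=None
    for s in(1,-1):
        x=s*np.array([np.cos(yaw),np.sin(yaw),0]);z=np.array([0,0,-1.]);R=np.c_[x,np.cross(z,x),z]
        if best is None or np.trace(R.T@telemetry.current_ee_rot())>np.trace(best.T@telemetry.current_ee_rot()): best=R
    return best
PY=-.267; u=np.array([np.cos(PY),np.sin(PY),0]); HEEL0=np.array([.487,-.161,0])
F=lambda n=4: np.mean([(ctrl.sleep(.01),telemetry.current_contact_force())[1] for _ in range(n)],axis=0)
pos=lambda: np.array(telemetry.current_tcp_pos())
E
python3 - <<'E'
from h import *
p=HEEL0+u*.100; R=ori(PY)
fingers.gripper_to(0.)
ctrl.move_ptp(p+[0,0,.13],R); print(telemetry.current_q(),telemetry.current_t())
ctrl.line_to(p+[0,0,.075]); ctrl.sleep(.2)
f=[telemetry.current_contact_force() for _ in range(1)]; f0=F(10); print('base',f0,f)
print(ctrl.line_to(p+[0,0,.060],v=.006,force_limit=3)); ctrl.sleep(.2)
print(pos(),F()-f0,telemetry.current_t())
np.save('f0.npy',f0)
E
```

```text
[-4.09277895e-01  5.64715067e-01  1.47168331e+00 -1.36197310e-04
  1.10489434e+00  1.42904692e+00] 3.4
base [-0.1287801   0.15608781  0.00343972] [array([-0.57943874, -0.28287951,  0.5817485 ])]
True
[ 0.58347056 -0.18739703  0.06586971] [ 0.46604755 -0.05368862  5.58328549] 5.9167
```

Run:
```python
from h import *
f0=np.load('f0.npy'); tgt=pos(); 
G=11.7
for i in range(14):
    f=(F(8)-f0)[2]
    if f>G-.6: break
    tgt[2]-=min((G-f)/25e3,.00012); ctrl.line_to(tgt,v=.01); ctrl.sleep(.08)
print(i,tgt,pos(),F(8)-f0,telemetry.current_t())
D=.0
while D<.020:
    f=(F(6)-f0)
    tgt=tgt-u*.004; tgt[2]-=np.clip((G-f[2])/25e3,-.0001,.0001); ctrl.line_to(tgt,v=.02); D+=.004
    print(np.round(f,1),end=' ')
print(pos(),telemetry.current_t())
c=cap('top')
hsv=cv2.cvtColor(c['color'],cv2.COLOR_RGB2HSV);cv2.imwrite('pics/top1.png',cv2.resize(c['color'][140:290,320:520,::-1],None,fx=4,fy=4,interpolation=cv2.INTER_CUBIC))
```

```text
9 [ 0.58347004 -0.18737415  0.06508549] [ 0.58362017 -0.18745842  0.06562134] [-2.51550871  0.93400089 11.65474838] 9.65
[-2.6  0.7 11.6] [ 0.9  0.3 10.2] [ 0.7  0.4 10.2] [ 1.5  0.2 10.5] [ 0.9  0.5 11.4] [ 0.56514617 -0.18238409  0.06565747] 11.65
```

View pics/top1.png

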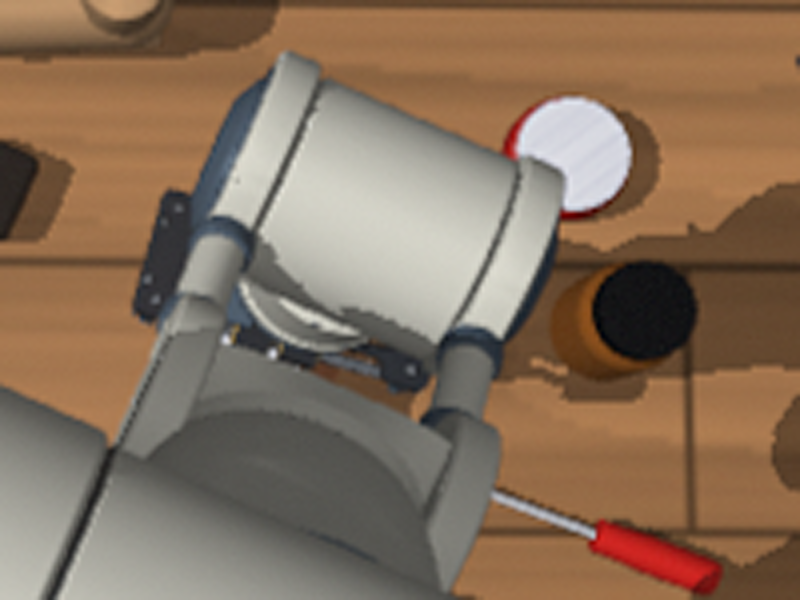

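The arm hides the tray in the top view, so I'll check with the side view.

Run:
```python
from h import *
s0=load('side'); c=imaging.capture('side'); np.savez('pics/side_b.npz',**c)
a=[cv2.resize(x['color'][160:250,264:384,::-1],(400,300),interpolation=cv2.INTER_CUBIC) for x in(s0,c)]
cv2.imwrite('pics/side1.png',np.hstack(a))
```

```text
(no output)
```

View pics/side1.png

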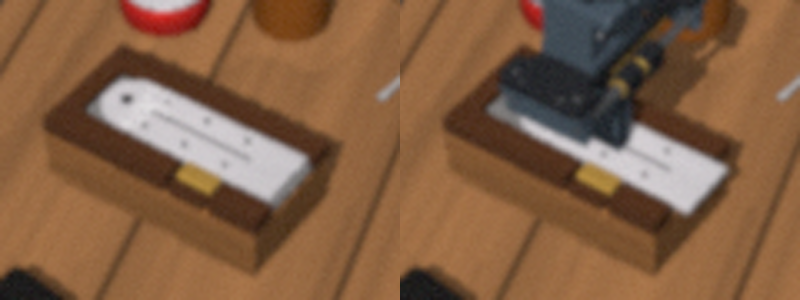

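The pattern followed the fingers: the groove end moved from (250,158) to (270,169) in crop pixels, about 20 mm, and the heel now overhangs. I'll drag it another 37 mm.

Run:
```python
from h import *
f0=np.load('f0.npy'); G=11.7
# last commanded target: lag is static, so rebuild it from the log (x,y shift 20 mm; z trim from command history)
p0=np.array([0.58347004,-0.18737415,0.06508549])-u*.020
tgt=np.array([p0[0],p0[1],.06508549-sum(np.clip((G-f)/25e3,-.0001,.0001) for f in(11.6,10.2,10.2,10.5,11.4))])
for i in range(9):
    f=F(5)-f0; tgt=tgt-u*.0041; tgt[2]-=np.clip((G-f[2])/25e3,-.0001,.0001); ctrl.line_to(tgt,v=.03); print(np.round(f,1),end=' ')
print(pos(),F()-f0,telemetry.current_t())
ctrl.line_to(tgt+[0,0,.02],v=.04); q=tgt+[0,0,.15]; ctrl.line_to(q)
ctrl.move_ptp(np.array([.40,.10,.25]),ori(PY))
t=cap('top');s=cap('side');print(telemetry.current_t())
cr=lambda c,x,y,w,h:cv2.resize(c['color'][y:y+h,x:x+w,::-1],(400,300),interpolation=cv2.INTER_CUBIC)
cv2.imwrite('pics/after.png',np.hstack([cr(t,325,170,136,102),cr(s,270,165,112,84)]))
```

```text
[ 0.8  0.2 11.5] [ 0.6  0.3 11.4] [-0.   0.1 11.8] [-0.   0.4 11.4] [-0.1 -0.1 12.2] [ 0.2 -0.2 12. ] [-0.2 -0.4 12.1] [-0.1 -0.2 11.6] [-0.1 -0.  11.8] [ 0.52929669 -0.1727188   0.06555536] [-0.03932405 -0.59020638 11.26299561] 14.7083
17.6333
```

View pics/after.png

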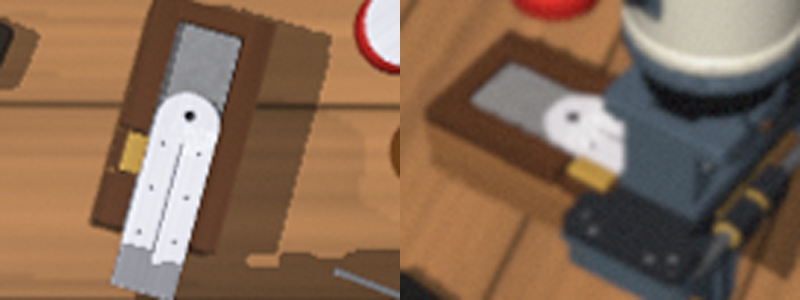

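The top view shows the pattern well out, with its hole at crop (190,117) and its heel at (111,284)–(173,299). Next I cast those onto the plane, then grip and lift.

Run:
```python
from h import *
t=load('top')
C=lambda x,y:onz(t,(325+x/2.941-.33,170+y/2.941-.33),.066)
hole=C(190,117);h=(C(111,284)+C(173,299))/2;d=hole-h
print('hole',hole,'heel',h,np.linalg.norm(d),np.arctan2(d[1],d[0]))
old=np.array([.645,-.2046]);print('moved',old-hole[:2],(old-hole[:2])@u[:2])
# tray front edge in top view: floor edge px in first crop; from the tray top front corners
T=lambda x,y:onz(t,(325+x/2.941-.33,160+y/2.941-.33),.066)
for q in[(92,252),(213,284),(158,22),(275,55)]:print('tray corner',T(*q),(T(*q)-h)@u)
print(telemetry.current_q())
```

```text
hole [ 0.5897852  -0.19020472  0.066     ] heel [ 0.43743092 -0.14768768  0.066     ] 0.158175617892915 -0.2721432677986103
moved [ 0.0552148  -0.01439528] 0.05705639427088235
tray corner [ 0.49679898 -0.10454399  0.066     ] 0.045881476291741295
tray corner [ 0.46971791 -0.20934587  0.066     ] 0.04741078842647191
tray corner [ 0.69996354 -0.16276412  0.066     ] 0.25720799214345785
tray corner [ 0.67137261 -0.26550503  0.066     ] 0.2567371819444087
[ 9.80885237e-02  1.50049562e-01  1.77595362e+00 -1.37698297e-04
  1.21571145e+00  1.93715063e+00]
```

Run:
```python
from h import *
R=ori(PY); g=np.array([.457,-.153,.044])
fingers.gripper_to(1.)
ctrl.move_ptp(g+[0,0,.10],R); ctrl.sleep(.1); f0=F(10)
print('hit',ctrl.line_to(g,v=.08,force_limit=8))
fingers.gripper_to(0.); ctrl.sleep(.2)
print(telemetry.current_finger_gap()*.091,telemetry.current_grasp_force(),F()-f0)
ctrl.line_to(g+[0,0,.012],v=.02); print(F()-f0)
ctrl.line_to(g+[0,0,.12],v=.08); ctrl.sleep(.3); print(F()-f0,telemetry.current_grasp_force(),telemetry.current_finger_gap()*.091,telemetry.current_q())
np.save('f1.npy',f0)
s=cap('side');t=cap('top');print(telemetry.current_t())
cr=lambda c,x,y,w,h:cv2.resize(c['color'][y:y+h,x:x+w,::-1],(400,300),interpolation=cv2.INTER_CUBIC)
cv2.imwrite('pics/lift.png',np.hstack([cr(t,310,130,160,120),cr(s,250,130,160,120)]))
```

```text
hit False
0.05505653235262059 29.997276663780212 [0.48908131 0.68823003 1.61905522]
[ 0.14190547  0.13388754 -0.98820938]
[ 0.27600954 -0.31927453 -0.62872259] 29.99268114566803 0.0553909930389603 [-4.47018333e-01  3.58482475e-01  1.75296367e+00 -4.55260993e-05
  1.03039659e+00  1.39073598e+00]
25.275
```

View pics/lift.png

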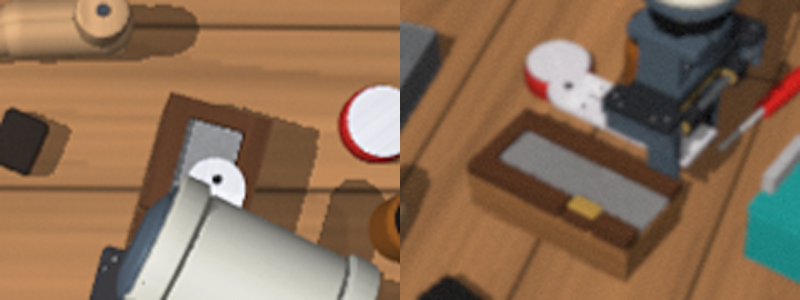

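The pattern is lifted and held by the heel, with the hole at top crop (217,179) and side crop (567,86). I'll triangulate the hole to get droop and toe offset, then move over the stand.

Run:
```python
from h import *
t=load('top');s=load('side')
X,e=tri(t,(310+217/2.5-.3,130+179/2.5-.3),s,(250+167/2.5-.3,130+86/2.5-.3))
p=pos();R=telemetry.current_ee_rot();d=X-(p+[0,0,.019]);print(X,e,'rel',d,'along',d[:2]@u[:2],'lat',u[0]*d[1]-u[1]*d[0],'expected z +.003, got',d[2])
S=np.array([.656,.1745,0]);yaw=.013;v=np.array([np.cos(yaw),np.sin(yaw),0])
toe=.155   # toe ahead of the grip: 180-25
g=S-v*(toe+.012)
R2=ori(yaw)
ctrl.line_to([p[0],p[1],.20],v=.15)
ctrl.move_ptp([g[0]-.02,g[1],.20],R2); ctrl.sleep(.3)
print(telemetry.current_q(),pos(),telemetry.current_grasp_force())
s=cap('side');t=cap('top');print(telemetry.current_t())
cr=lambda c,x,y,w,h:cv2.resize(c['color'][y:y+h,x:x+w,::-1],(400,300),interpolation=cv2.INTER_CUBIC)
cv2.imwrite('pics/over.png',np.hstack([cr(t,200,130,160,120),cr(s,190,200,160,120)]))
```

```text
[ 0.59147803 -0.18999376  0.18232374] 0.000385241445903671 rel [ 0.13449983 -0.03700669 -0.00063385] along 0.13949787371899586 lat -0.0002091325484685838 expected z +.003, got -0.0006338501975891309
[ 2.31265111e-01  3.34649698e-01  1.66679721e+00 -4.52034882e-05
  1.14007467e+00  1.79019758e+00] [0.46925473 0.17171451 0.20002329] 29.992623031139374
27.3
```

View pics/over.png

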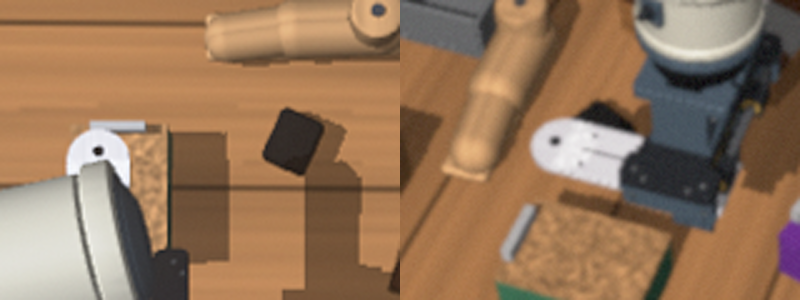

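It is held level (hole height within 4 mm) and laterally centred. Now I lower it and push it to the stop.

Run:
```python
from h import *
S=np.array([.656,.1745,0]);yaw=.013;v=np.array([np.cos(yaw),np.sin(yaw),0])
g=S-v*(.157+.010)
ctrl.line_to(g+[0,0,.10],v=.12); ctrl.line_to(g+[0,0,.054],v=.05); ctrl.sleep(.2); f0=F(10)
print('down',ctrl.line_to(g+[0,0,.038],v=.006,force_limit=3)); ctrl.sleep(.2); p=pos(); print(p,F()-f0,telemetry.current_t())
z=p[2]
ctrl.line_to([p[0],p[1],z+.0002],v=.01); ctrl.sleep(.1); print(F()-f0)
p=pos(); print('stop',ctrl.line_to(p+v*.022,v=.008,force_limit=5)); ctrl.sleep(.2)
print(pos(),(pos()-p)@v,F()-f0,telemetry.current_ft_torque(),telemetry.current_t())
```

```text
down True
[0.48899524 0.17231613 0.0439052 ] [-0.03911099  0.50454313  6.51020463] 31.4917
[0.41373742 0.35986278 2.98995615]
stop True
[0.49808253 0.17244761 0.04406563] 0.00895495053728547 [-1.06572523 -0.25515223  7.15919004] [-0.01357664  0.03681232  0.05866792] 33.4667
```

Run:
```python
from h import *
fingers.gripper_to(1.); ctrl.sleep(.2); p=pos()
ctrl.line_to(p+[0,0,.10],v=.1); ctrl.line_to([.36,p[1]-.05,.2],v=.2)
ctrl.move_ptp([.30,-.25,.25],ori(0)); ctrl.sleep(.1)
s=cap('side');t=cap('top');print(telemetry.current_t())
cr=lambda c,x,y,w,h:cv2.resize(c['color'][y:y+h,x:x+w,::-1],(400,300),interpolation=cv2.INTER_CUBIC)
cv2.imwrite('pics/placed.png',np.hstack([cr(t,200,170,100,75),cr(s,215,265,100,75)]))
```

```text
38.15
```

View pics/placed.png

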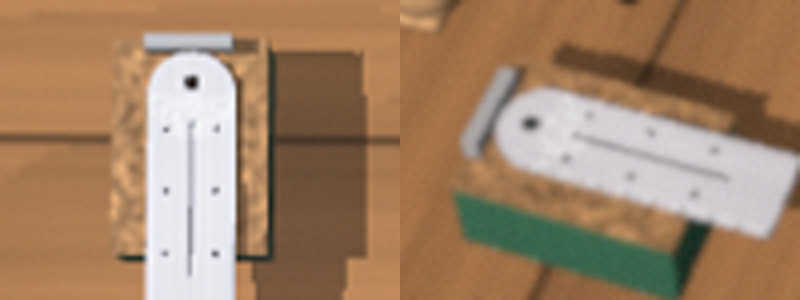

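It lies flat, straight and at the stop within about 1 mm (toe (191,52), stop front edge y about 51 in the crop). I'll push the heel gently once with shut fingers to make sure it is seated.

Run:
```python
from h import *
t=load('top'); c=lambda x,y,z=.066:onz(t,(200+x/4-.375,170+y/4-.375),z)
print('toe',c(191,52),'stop mid',(c(144,51,.076)+c(233,50,.076))/2,'groove',c(191,122),c(190,275))
yc=c(190,275)[1]; R=ori(.013); fingers.gripper_to(0.)
ctrl.move_ptp([.42,yc,.12],R); ctrl.line_to([.42,yc,.052],v=.1); ctrl.sleep(.2); f0=F(10)
ctrl.line_to([.438,yc,.052],v=.05,force_limit=4) 
ok=ctrl.line_to([.475,yc+.0005,.052],v=.008,force_limit=4); ctrl.sleep(.1); print(ok,pos(),F()-f0,telemetry.current_t())
p=pos(); ctrl.line_to([.42,p[1],.052],v=.05); ctrl.line_to([.40,p[1],.2],v=.15); ctrl.move_ptp([.30,-.25,.25],ori(0))
t2=cap('top');s2=cap('side');print(telemetry.current_t())
cr=lambda c,x,y,w,h:cv2.resize(c['color'][y:y+h,x:x+w,::-1],(400,300),interpolation=cv2.INTER_CUBIC)
cv2.imwrite('pics/final.png',np.hstack([cr(t2,200,170,100,75),cr(s2,215,265,100,75)]))
```

```text
toe [0.65662737 0.17460474 0.066     ] stop mid [0.65556676 0.17490248 0.076     ] groove [0.61116246 0.17377033 0.066     ] [0.51276352 0.17259955 0.066     ]
True [0.45800435 0.17275756 0.05162635] [-0.04574612  0.11631449  0.07036279] 45.5
49.2833
```

View pics/final.png

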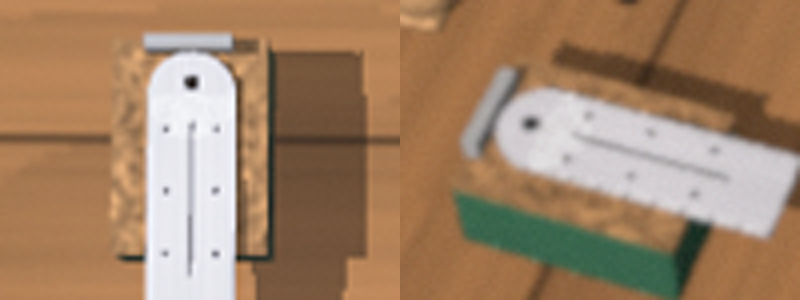

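The picture is unchanged after the 4 N heel push: the pattern sits flat against the stop, centred within 1 mm and straight. I'm handing it in.

```bash
python3 -c "
from h import *
print(order.job_done())"
```

```text
the job is handed in; nothing more can be done
None
```

The pattern lies flat and released on the small cork-topped stand, straight and centred, with its toe at the steel stop to within about 1 mm by camera; the job is handed in, but no verdict came back.

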